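# Pull the picking tray forward by its far lip and pin it

### The arm

A 6-joint arm with a two-finger parallel gripper is mounted at the origin on the work surface; the furniture and walls round the work are solid. World frame = base frame: x ahead of the robot, y to its left, z up, the work surface at z = 0. Lengths are in m, angles in degrees, forces in N, time in s.
With the tool pointing down it reaches from about 0.35 to 0.975 m from the base axis. Payload 17.4 kg.
Tool frame: the origin (TCP) lies at the very end of the fingers, on their centre line; the grasp point (between the pads) lies behind it (grip_point_offset is the z of the grasp point in the tool frame, in m); z points along the fingers, y is the line along which they close (so a half turn about z gives the same grasp; the last joint's range is limited). The gripper opens to 85 mm and grips with 20 to 120 N. Pads are 22 mm wide; open, the fingers measure 114 mm over their backs; the gripper's body (76 mm by 85 mm) begins 54 mm behind the grasp point. The pads swing forward as they close: fully open they stand 13 mm farther back than shut.
Start: joints at [-68.973, 6.646, 82.598, -0, 90.757, -2.166], TCP at [0.266, -0.62, 0.231] pointing down, gripper open.
Joint ranges: [-162.19, 162.19], [-47.58, 125.68], [4.15, 143.07], [-65.23, 245.23], [0.69, 171.88], [-170.13, 170.13]. Speed limits (degrees/s): [108.29, 108.29, 127.2, 180, 180, 180].

### API

Orientations are given as a 3x3 rotation matrix whose columns are the frame's x, y, z axes.
In Python, from station import get_obs, grab_frame, close_job, grip_point_offset gives the robot as it stands. The module is installed in compiled form; this text tells all that it offers.
- The arm moves only by the tool send_rows, never from a script. Its argument "rows" is a list of rows, each an object of numbers: "tx", "ty", "tz": the shift along the tool's x, y, z in mm; "rx", "ry", "rz": the turn, a rotation vector about the tool's x, y, z in rad. In form: [{"tx": .., "ty": .., "tz": .., "rx": .., "ry": .., "rz": ..}, ...]. A call has 1 to 12 rows; each row shifts and turns the commanded pose from where the row before left it, along the tool's axes as they then stand; what a row does not reach is not made up. A row lasts 1/12 s, in which the tool goes at most 41.7 mm and 7.16 degrees, less where a joint would pass 70% of its speed; a pose out of reach is approached as far as the arm can. A call with a gripper value outside its range is refused whole. "jaw" is the closure, from -1 (fully open) to 1 (shut), so that 0 is half open, set as the call begins (left out, the last holds). The fingers move at their own pace and stop on an object; "squeeze" is the grip in N (left out, the last holds). Time passes only in rows, so rows that do not move let the fingers close. It gives the time, the measured TCP pose, the force, the opening and the grip force at its end, in the units of the state.
- get_obs(): the state, without advancing time (a new reading comes with each control period).
- grab_frame(name): name is "scene" or "top"; returns a dict with "frame" (384x512x3 uint8, red, green, blue), "fx", "fy", "cx", "cy" (pixels), "camera_from_world" (4x4, takes a point from world to camera coordinates). Camera axes: x right, y up, looking along -z (the intrinsics and any distortion apply to the point x, -y, -z); pixel columns grow to the right and rows downward; lengths in m; the calibration is good to about 2 mm. A picture is of the moment at which its call begins. There is no depth.
- close_job(): hands the job in; it is judged then, once.
The state is a dict: "time": time; "joint_positions": joint angles; "qvel": joint speeds; "joint_torque": joint torques, N m; "position": TCP position; "tool_rot": TCP orientation; "contact_force": force on the tool from outside, world axes, zero at the start; "torque": the same for the moment, N m; "opening": opening from 0.0 (shut) to 1.0 (fully open); "grip_force": force on a finger pad.
Only numpy, scipy, OpenCV 4.12 (cv2) and the standard library are available. Lean on these libraries where they do the work, as an engineer would, in place of code of your own. Each camera call takes 0.05 s, during which the arm holds its last target. There are 200 camera calls.

### The job

Bring the blue picking tray into its working position: reach under the shelf, hook your fingertips behind the tray's far lip and drag it toward you along its guide strips until it is against the front stop. Then take the red-knobbed pin from the drilled wooden block and drop it fully home through both ears of the clevis and the tray's lug between them, so the tray is locked. Keep the green screw tray lying in it, and leave the tape measure, marker, screwdriver and glue bottle where they are.

Things in the scene. Friction and masses are not known exactly. Their poses are not given: they have to be found in the camera images.
- station: plywood tray station fixed on the bench. Origin: underside of its board, on the tray's centre line; +x points away from the front stop (away from the robot), z up. Board 12 mm thick, x -125 to +115, y +-134 mm. The tray slides on it along x between two wooden guide strips, 12 mm high above the board, inner faces at y +-67 mm (2 mm clear of the tray on each side).
- shelf_front (a point): middle of the lower front edge of the shelf over the far end (station x +54, y 0, z 250 mm). The plywood shelf is 12 mm thick and reaches to x +120, y +-138 mm, on side cheeks at y +-122 to +-134, x +69 to +115 mm, with a rail below its far edge (x +105 to +115, down to z 215 mm). Below that the space behind the parked tray is open.
- clevis_hole (a point): centre of the hole at the top face of the clevis's upper ear (station x -27, y -100, z 58 mm). Vertical hole, 15 mm, 2 mm bevel, through both ears down to the board. Aluminium ears, x -45 to -9, y -83 to -121 mm; lower z 12 to 34, upper z 48 to 58 mm; joined only by a plate at their outer (-y) side, so the lug slides in between them from the far side.
- tray: blue sheet-steel picking tray, loose, 110 mm (x) by 130 mm (y), parked 54 to 72 mm short of the front stop, turned as the station is; about 0.5 to 0.7 kg, plus 0.1 kg inside it. Origin: centre of its underside, on the station's board. Floor 4 mm; front (-x) cut down to a 12 mm sill; side walls 3 mm, rising from 12 mm at the front to 56 mm at the back.
- tray_back: the tray's far wall with its lip (part of the tray; same frame and origin as the tray): 3 mm wall across the full width at x +52 to +55 mm, 56 mm high, with a rolled lip of 10 mm diameter along its top on the far side, y +-65 mm.
- lip_mid (a point): middle of the far lip, on the roll's centre line (tray frame x +58, y 0, z 55 mm; 67 mm above the bench). Its far side is 5 mm farther away, its top 5 mm higher. At the start it lies 1 to 19 mm behind (under) the shelf's front edge.
- lug_hole (a point): centre of the 22 mm hole in the tray's lug, at the lug's upper face (tray x +30, y -100, z 32 mm). The steel lug, 6 mm thick, sticks out level from the tray's -y side to y -117 mm, x +12 to +48 mm. The hole stands under the clevis hole when the tray is against the front stop: a wooden strip across the board's front, 12 mm high, far face at station x -112 mm (tray's origin then at x -57).
- pin: drop pin standing upright in the wooden block, 80 mm long, 90 g. Origin: tip of its nose, z up along the pin. Steel shank 12 mm diameter with the lowest 8 mm tapered to 6 mm; collar 26 mm diameter from 44 to 48 mm; above it a red knob of 20 mm diameter up to 80 mm. Fully home, the collar rests on the upper ear and the nose is 14 mm above the bench.
- pin_grip (a point): middle of the pin's red knob, on its axis, 64 mm above the nose.
- pin_block: drilled wooden offcut, fixed on the bench, 46 mm (x) x 130 mm (y) x 48 mm high. Origin: centre of its underside. The pin stands in its middle hole (15 mm), collar on the block's top; two smaller holes at y = +-42 mm are empty.
- screw_tray: small green tray of screws, 94 x 66 x 24 mm, loose inside the blue tray. Origin: centre of its underside.
- tape_measure: yellow tape measure, 35 x 98 x 65 mm, loose on the shelf. Origin: centre of its underside.
- marker: marker pen, 124 mm long, 16 mm thick, loose on the shelf. Origin: centre of its underside.
- screwdriver: screwdriver with an orange handle, 211 mm long, 33 mm high, loose on the bench. Origin: centre of its underside.
- glue_bottle: white glue bottle with a red cap, 57 mm diameter, 192 mm high, loose on the bench at the left. Origin: centre of its underside.
Things that resemble listed ones, but are neither listed nor needed, are in the scene too. Of the things that look like the screw_tray, the larger one is meant.

How it is judged:
By the outcome, as a careful person would: the job done as asked, in the order asked, and still so for the second after the job is handed in, with the robot touching nothing.
It also fails if it takes over 69 s, if anything falls off the work surface, if the arm or the gripper's body presses on something with over 40 N, if the wrist force passes 120 N, or if a joint passes its speed limit or range.

## Working session

There is one attempt and no reset: what is moved stays moved. The work goes in short steps, Python scripts to look and compute and a tool call to move; the robot and the scene stay as the last step left them, time stands still between calls to the robot, and variables do not carry over. Pictures are saved under pics/ and viewed, at most 10 in all, crops included, and the job is handed in when it is done.

Besides the shell and the picture viewer there is one more tool, called after "Emit:" by a JSON object that holds its "method" and its "body", one argument or row to a line. send_rows: Moves the arm, as the interface text tells. Its arguments: {"type":"object","properties":{"rows":{"type":"array"},"jaw":{"type":"number"},"squeeze":{"type":"number"}},"required":["rows"]}

```bash
mkdir -p pics; cat > h.py <<'E'
import numpy as np,cv2
from station import *
def save(n,f):
    d=grab_frame(n); cv2.imwrite(f'pics/{f}.png',d['frame'][...,::-1]); np.savez(f'pics/{f}.npz',**d); return d
def proj(d,P):
    p=np.atleast_2d(P); c=(d['camera_from_world']@np.c_[p,np.ones(len(p))].T)[:3]
    return np.c_[d['cx']+d['fx']*c[0]/-c[2], d['cy']+d['fy']*(-c[1])/-c[2]]
def ray(d,u,v,z):
    M=d['camera_from_world'];R=M[:3,:3];o=-R.T@M[:3,3]
    r=R.T@np.array([(u-d['cx'])/d['fx'],-(v-d['cy'])/d['fy'],-1.])
    return o+r*(z-o[2])/r[2]
E
python3 - <<'E'
from h import *
for n in('scene','top'):
    d=save(n,n+'0'); print({k:v for k,v in d.items() if k!='frame'})
    cv2.imwrite(f'pics/{n}0b.png',cv2.resize(d['frame'][...,::-1],(800,600),interpolation=cv2.INTER_CUBIC))
print(get_obs(),grip_point_offset)
E
```

```text
{'fx': 399.59819512873696, 'fy': 399.59819512873696, 'cx': 256.830807639633, 'cy': 190.0851864952399, 'camera_from_world': array([[-0.82577285, -0.56398638, -0.00430933,  0.34276796],
       [ 0.41684882, -0.61544935,  0.66892388, -0.31065525],
       [-0.37991613,  0.55058284,  0.74331842, -1.19257406],
       [ 0.        ,  0.        ,  0.        ,  1.        ]])}
{'fx': 491.789388232067, 'fy': 491.789388232067, 'cx': 254.0727118527608, 'cy': 195.8233298828775, 'camera_from_world': array([[-0.00783647, -0.99981432,  0.01760457, -0.02117177],
       [ 0.99370051, -0.00581793,  0.11191717, -0.44082344],
       [-0.11179397,  0.01837071,  0.99356159, -1.63469054],
       [ 0.        ,  0.        ,  0.        ,  1.        ]])}
{'time': 0.1, 'joint_positions': array([-6.89718459e+01,  6.67141552e+00,  8.26316753e+01, -3.54203319e-05,
        9.07562809e+01, -2.16558789e+00]), 'qvel': array([ 0.06861533, -0.03868281, -0.05981135,  0.01535876, -0.07260897,
        0.05321864]), 'joint_torque': array([ 2.20541297e-03, -7.33664489e+01, -6.33790541e+01, -9.48104741e-06,
        5.27855853e-03,  5.53802670e-05]), 'position': array([ 0.2657763 , -0.62029088,  0.23063817]), 'tool_rot': array([[ 9.19178372e-01,  3.93841316e-01, -3.72404679e-04],
       [ 3.93841490e-01, -9.19177864e-01,  9.67001618e-04],
       [ 3.85390520e-05, -1.03551539e-03, -9.99999463e-01]]), 'contact_force': array([ 0.49027177, -1.00645813, -0.00208592]), 'torque': array([-0.00020132, -0.05310709, -0.00080417]), 'grip_force': 0.0, 'opening': 0.9994916448582932} -0.0187
```

View pics/scene0b.png

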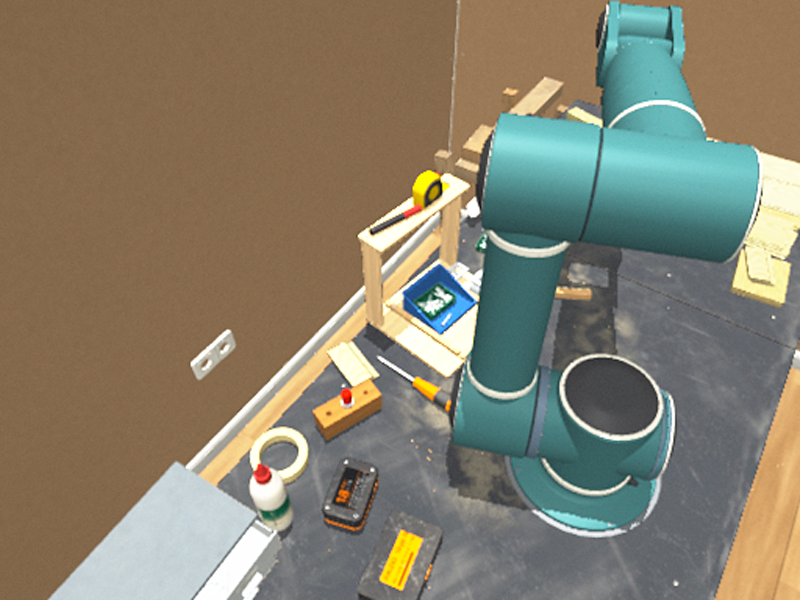

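View pics/top0b.png

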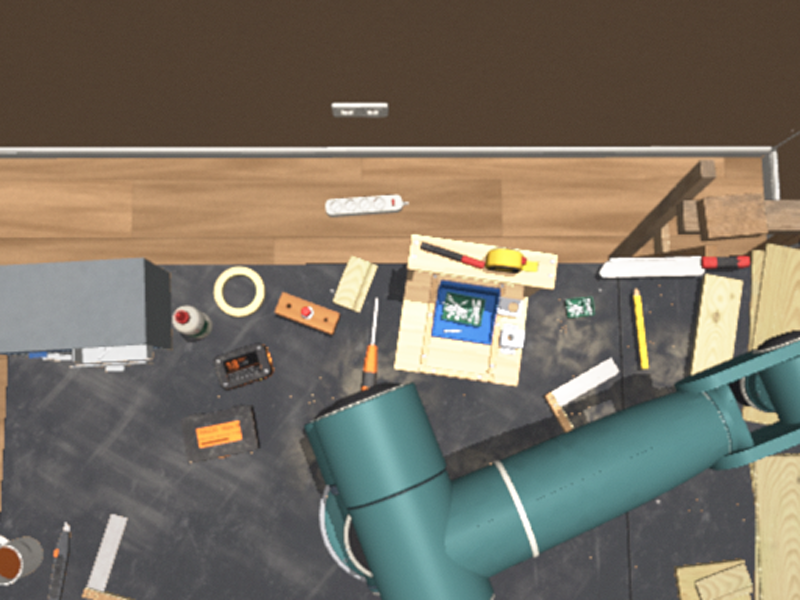

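The top view shows the station at about (465,335), the blue tray at (465,310), the pin at (307,312) and the shelf at (482,262). There are two green screw trays: one at (461,309) inside the blue tray, and a smaller loose one at (578,307). The first fits the description. I'll check both in an enlarged crop.

```bash
python3 - <<'E'
from h import *
im=cv2.imread('pics/top0.png')
cv2.imwrite('pics/c1.png',cv2.resize(im[145:250,170:390],None,fx=3.6,fy=3.6,interpolation=cv2.INTER_CUBIC))
E
```

```text
(no output)
```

View pics/c1.png

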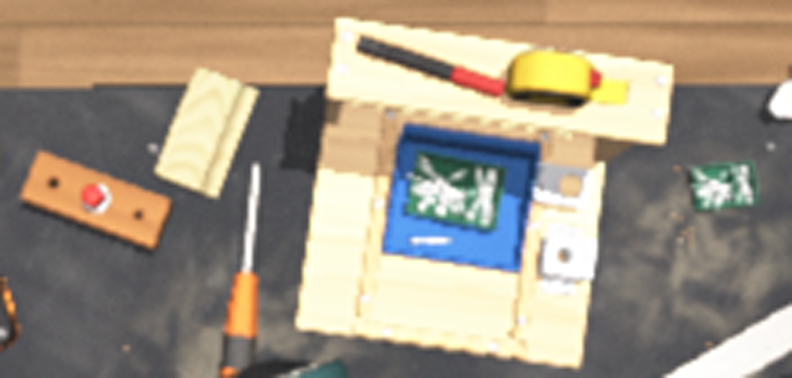

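Confirmed: the larger green tray is the one in the blue tray, at crop (453,192). The small one at crop (725,187) isn't needed. The crop also shows the clevis hole at (565,255), the lug hole at (570,186), the pin knob at (95,195) and the board's front corners at (298,330) and (583,366).

```bash
python3 - <<'E'
from h import *
from scipy.optimize import least_squares
d=dict(np.load('pics/top0.npz'))
f=lambda u,v:np.array([(u+.5)/3.6-.5+170,(v+.5)/3.6-.5+145])
S=[((-125,134,12),(298,330)),((-125,-134,12),(583,366)),((54,138,262),(323,95)),((54,-138,262),(665,142)),((120,138,262),(337,18)),((120,-138,262),(673,65)),((-27,-100,58),(565,255))]
P=np.array([s[0] for s in S])/1e3; U=np.array([f(*s[1]) for s in S])
def W(p,P):
    c,s=np.cos(p[2]),np.sin(p[2]);return P@np.array([[c,-s,0],[s,c,0],[0,0,1]]).T+[p[0],p[1],0]
r=least_squares(lambda p:(proj(d,W(p,P))-U).ravel(),[.75,-.1,0],loss='soft_l1')
p=r.x;print('station',p,np.degrees(p[2]));print((proj(d,W(p,P))-U).round(1))
np.save('st.npy',p)
T=[((-55,65,24),(384,253)),((-55,-65,24),(521,270)),((30,-100,44),(570,186))]
PT=np.array([s[0] for s in T])/1e3;UT=np.array([f(*s[1]) for s in T])
r=least_squares(lambda q:(proj(d,W(p,PT+[q[0],0,0]))-UT).ravel(),[0.]);q=r.x[0]
print('tray x',q,(proj(d,W(p,PT+[q,0,0]))-UT).round(1))
for n,x in dict(lip=(q+.058,0,.067),clev=(-.027,-.1,.058),shelf=(.054,0,.25),tray0=(q,0,0.012),stop=(-.057,0,.012)).items(): print(n,W(p,np.array([x])).round(4))
print('pin',ray(d,*f(95,193),.084), 'block c',ray(d,*((f(53,182)+f(138,214))/2),.048))
E
```

```text
station [ 0.41149402 -0.16729545 -0.13850382] -7.935684380532829
[[-0.1 -0.4]
 [-0.5  0. ]
 [ 0.8  0.8]
 [-0.1  0.2]
 [-0.2  0.1]
 [ 0.1 -0.5]
 [ 0.  -0.2]]
tray x 0.009729358502932715 [[-0.5  0. ]
 [-0.3  0.4]
 [ 0.2 -0.5]]
lip [[ 0.4786 -0.1766  0.067 ]]
clev [[ 0.3709 -0.2626  0.058 ]]
shelf [[ 0.465  -0.1748  0.25  ]]
tray0 [[ 0.4211 -0.1686  0.012 ]]
stop [[ 0.355  -0.1594  0.012 ]]
pin [0.42720056 0.16535706 0.084     ] block c [0.42645941 0.16847401 0.048     ]
```

```bash
cat >> h.py <<'E'
from scipy.spatial.transform import Rotation as Ro
def W(x,y,z): # station mm -> world m
    p=np.load('st.npy');c,s=np.cos(p[2]),np.sin(p[2]);return np.array([p[0]+(c*x-s*y)/1e3,p[1]+(s*x+c*y)/1e3,z/1e3])
def Rt(th,yaw=None):
    if yaw is None: yaw=np.load('st.npy')[2]
    t=np.radians(th);R=np.array([[np.cos(t),0,np.sin(t)],[0,-1,0],[np.sin(t),0,-np.cos(t)]])
    return Ro.from_euler('z',yaw).as_matrix()@R
def goto(pos,R=None):
    o=get_obs();A=o['tool_rot']
    if R is not None:
        v=Ro.from_matrix(A.T@R).as_rotvec();print('rot rad',v.round(4),'deg',np.degrees(np.linalg.norm(v)).round(1)); A=R
    t=A.T@(np.array(pos)-o['position'])*1e3;print('then t mm',t.round(1),np.linalg.norm(t).round(1))
def st():
    o=get_obs();p=np.load('st.npy');d=(o['position']-[p[0],p[1],0])*1e3;c,s=np.cos(p[2]),np.sin(p[2])
    print('station xyz',(c*d[0]+s*d[1]).round(1),(-s*d[0]+c*d[1]).round(1),d[2].round(1),'J',o['joint_positions'].round(1),'F',o['contact_force'].round(1),'t',o['time'],'zax',o['tool_rot'][:,2].round(3))
E
python3 -c "
from h import *
goto(W(0,0,200),Rt(35))"
```

```text
rot rad [-0.1669  0.5958  0.5258] deg 46.5
then t mm [  49.4 -468.8   72. ] 476.8
```

Emit:
{"method": "send_rows", "body": {
  "rows": [
    {"rx": -0.0209,"ry": 0.0745,"rz": 0.0657},
    {"rx": -0.0209,"ry": 0.0745,"rz": 0.0657},
    {"rx": -0.0209,"ry": 0.0745,"rz": 0.0657},
    {"rx": -0.0209,"ry": 0.0745,"rz": 0.0657},
    {"rx": -0.0209,"ry": 0.0745,"rz": 0.0657},
    {"rx": -0.0209,"ry": 0.0745,"rz": 0.0657},
    {"rx": -0.0209,"ry": 0.0745,"rz": 0.0657},
    {"rx": -0.0209,"ry": 0.0745,"rz": 0.0657},
    {}
  ],
  "jaw": 1,
  "squeeze": 40
}}

```text
schema error: expected keys tx, ty, tz, rx, ry, rz
```

```bash
python3 -c "
from h import *
goto(W(0,0,200),Rt(35));st()"
```

```text
rot rad [-0.1669  0.5958  0.5258] deg 46.5
then t mm [  49.4 -468.8   72. ] 476.8
station xyz -81.8 -468.8 230.6 J [-69.    6.7  82.6  -0.   90.8  -2.2] F [ 0.5 -1.  -0. ] t 0.1 zax [-0.     0.001 -1.   ]
```

All six keys are required.

Emit:
{"method": "send_rows", "body": {
  "rows": [
    {"tx": 0,"ty": 0,"tz": 0,"rx": -0.0209,"ry": 0.0745,"rz": 0.0657},
    {"tx": 0,"ty": 0,"tz": 0,"rx": -0.0209,"ry": 0.0745,"rz": 0.0657},
    {"tx": 0,"ty": 0,"tz": 0,"rx": -0.0209,"ry": 0.0745,"rz": 0.0657},
    {"tx": 0,"ty": 0,"tz": 0,"rx": -0.0209,"ry": 0.0745,"rz": 0.0657},
    {"tx": 0,"ty": 0,"tz": 0,"rx": -0.0209,"ry": 0.0745,"rz": 0.0657},
    {"tx": 0,"ty": 0,"tz": 0,"rx": -0.0209,"ry": 0.0745,"rz": 0.0657},
    {"tx": 0,"ty": 0,"tz": 0,"rx": -0.0209,"ry": 0.0745,"rz": 0.0657},
    {"tx": 0,"ty": 0,"tz": 0,"rx": -0.0209,"ry": 0.0745,"rz": 0.0657},
    {"tx": 0,"ty": 0,"tz": 0,"rx": 0,"ry": 0,"rz": 0}
  ],
  "jaw": 1,
  "squeeze": 40
}}

```text
time: 0.85
position: [0.2645, -0.6199, 0.2296]
tool_rot: [[0.808, -0.143, 0.571], [-0.118, -0.99, -0.081], [0.577, -0.002, -0.817]]
contact_force: [-0.9, 0.5, -1.1]
opening: -0.003
grip_force: 0.0
```

```bash
python3 -c "
from h import *
goto(W(0,0,200),Rt(35));st()"
```

```text
rot rad [ 0.0009 -0.0036 -0.0055] deg 0.4
then t mm [  51.1 -468.6   71.9] 476.8
station xyz -83.1 -468.6 229.6 J [-83.   -0.9  95.5  34.8  77.6  10. ] F [-0.9  0.5 -1.1] t 0.85 zax [ 0.571 -0.081 -0.817]
```

Emit:
{"method": "send_rows", "body": {
  "rows": [
    {"tx": 3,"ty": -28,"tz": 4,"rx": 0,"ry": 0,"rz": 0},
    {"tx": 3,"ty": -28,"tz": 4,"rx": 0,"ry": 0,"rz": 0},
    {"tx": 3,"ty": -28,"tz": 4,"rx": 0,"ry": 0,"rz": 0},
    {"tx": 3,"ty": -28,"tz": 4,"rx": 0,"ry": 0,"rz": 0},
    {"tx": 3,"ty": -28,"tz": 4,"rx": 0,"ry": 0,"rz": 0},
    {"tx": 3,"ty": -28,"tz": 4,"rx": 0,"ry": 0,"rz": 0},
    {"tx": 3,"ty": -28,"tz": 4,"rx": 0,"ry": 0,"rz": 0},
    {"tx": 3,"ty": -28,"tz": 4,"rx": 0,"ry": 0,"rz": 0},
    {"tx": 3,"ty": -28,"tz": 4,"rx": 0,"ry": 0,"rz": 0},
    {"tx": 3,"ty": -28,"tz": 4,"rx": 0,"ry": 0,"rz": 0},
    {"tx": 3,"ty": -28,"tz": 4,"rx": 0,"ry": 0,"rz": 0},
    {"tx": 3,"ty": -28,"tz": 4,"rx": 0,"ry": 0,"rz": 0}
  ]
}}

```text
time: 1.85
position: [0.3687, -0.2944, 0.2125]
tool_rot: [[0.812, -0.136, 0.567], [-0.11, -0.991, -0.081], [0.573, 0.003, -0.82]]
contact_force: [-0.0, -0.8, -1.4]
opening: -0.001
grip_force: 0.0
```

```bash
python3 -c "
from h import *
goto(W(0,0,200),Rt(35));st()"
```

```text
rot rad [0.0016 0.0009 0.0032] deg 0.2
then t mm [  13.2 -131.8   24.5] 134.7
station xyz -24.9 -131.8 212.5 J [-57.3 -38.4 125.3  27.3  70.7  36.5] F [-0.  -0.8 -1.4] t 1.85 zax [ 0.567 -0.081 -0.82 ]
```

```bash
python3 -c "
from h import *
goto(W(40,0,165))"
```

```text
then t mm [  26.4 -131.8   75.9] 154.3
```

Emit:
{"method": "send_rows", "body": {
  "rows": [
    {"tx": 4,"ty": -22,"tz": 12.5,"rx": 0,"ry": 0,"rz": 0},
    {"tx": 4,"ty": -22,"tz": 12.5,"rx": 0,"ry": 0,"rz": 0},
    {"tx": 4,"ty": -22,"tz": 12.5,"rx": 0,"ry": 0,"rz": 0},
    {"tx": 4,"ty": -22,"tz": 12.5,"rx": 0,"ry": 0,"rz": 0},
    {"tx": 5,"ty": -22,"tz": 13,"rx": 0,"ry": 0,"rz": 0},
    {"tx": 5,"ty": -22,"tz": 13,"rx": 0,"ry": 0,"rz": 0},
    {"tx": 0,"ty": 0,"tz": 0,"rx": 0,"ry": 0,"rz": 0}
  ]
}}

```text
time: 2.43
position: [0.4524, -0.1704, 0.1637]
tool_rot: [[0.813, -0.132, 0.567], [-0.107, -0.991, -0.078], [0.572, 0.002, -0.82]]
contact_force: [-0.7, 0.2, -1.1]
opening: -0.0
grip_force: 0.0
```

```bash
python3 -c "
from h import *
st();goto(W(40,0,165),Rt(35));goto(W(95,0,90))
d=save('top','t1');im=d['frame'][120:260,200:380,::-1];a=cv2.resize(im,(600,467),interpolation=cv2.INTER_CUBIC)
d=save('scene','s1')
cv2.imwrite('pics/t1b.png',cv2.resize(d['frame'][90:260,200:400,::-1],None,fx=4,fy=3.5,interpolation=cv2.INTER_CUBIC)[:595])"
```

```text
station xyz 41.0 2.6 163.7 J [-31.7 -40.2 130.7  15.9  57.9  61.2] F [-0.7  0.2 -1.1] t 2.4333 zax [ 0.567 -0.078 -0.82 ]
rot rad [-0.0015  0.0015  0.0062] deg 0.4
then t mm [-0.   2.6 -1.6] 3.0
then t mm [ 2.1  2.7 91.4] 91.4
```

View pics/t1b.png

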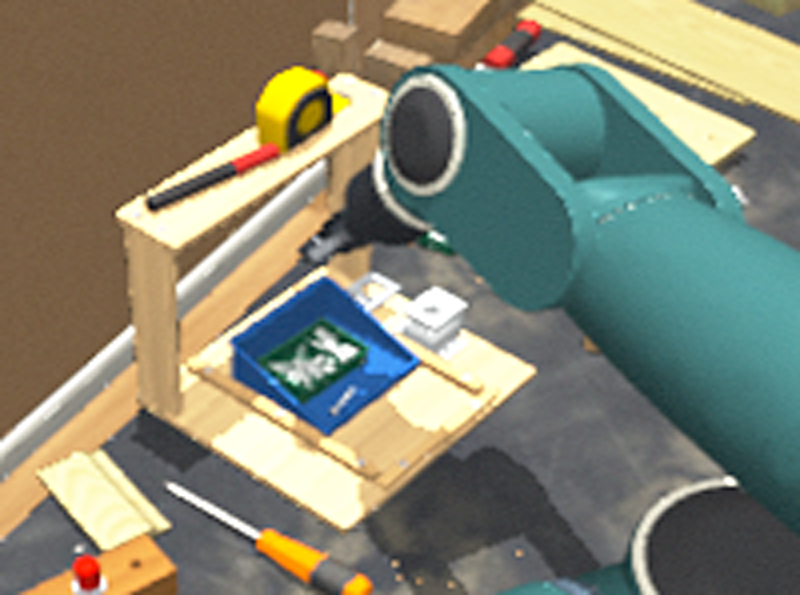

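Emit:
{"method": "send_rows", "body": {
  "rows": [
    {"tx": -0.5,"ty": 0.3,"tz": 11,"rx": 0,"ry": 0,"rz": 0},
    {"tx": -0.5,"ty": 0.3,"tz": 11,"rx": 0,"ry": 0,"rz": 0},
    {"tx": -0.5,"ty": 0.3,"tz": 11,"rx": 0,"ry": 0,"rz": 0},
    {"tx": -0.5,"ty": 0.3,"tz": 11,"rx": 0,"ry": 0,"rz": 0},
    {"tx": -0.5,"ty": 0.3,"tz": 11,"rx": 0,"ry": 0,"rz": 0},
    {"tx": -0.5,"ty": 0.3,"tz": 11,"rx": 0,"ry": 0,"rz": 0},
    {"tx": -0.5,"ty": 0.3,"tz": 11,"rx": 0,"ry": 0,"rz": 0},
    {"tx": -0.5,"ty": 0.3,"tz": 11,"rx": 0,"ry": 0,"rz": 0},
    {"tx": 0,"ty": 0,"tz": 0,"rx": 0,"ry": 0,"rz": 0}
  ]
}}

```text
time: 3.28
position: [0.4972, -0.1839, 0.0891]
tool_rot: [[0.812, -0.138, 0.566], [-0.113, -0.99, -0.081], [0.572, 0.002, -0.82]]
contact_force: [-0.8, -0.2, -0.4]
opening: 0.003
grip_force: 0.0
```

```bash
python3 -c "
from h import *
st()
d=save('scene','s2')
cv2.imwrite('pics/s2b.png',cv2.resize(d['frame'][100:230,215:365,::-1],None,fx=4.5,fy=4.5,interpolation=cv2.INTER_CUBIC))"
```

```text
station xyz 87.2 -4.6 89.1 J [-29.7 -28.4 131.   17.1  45.7  59.7] F [-0.8 -0.2 -0.4] t 3.2833 zax [ 0.566 -0.081 -0.82 ]
```

View pics/s2b.png

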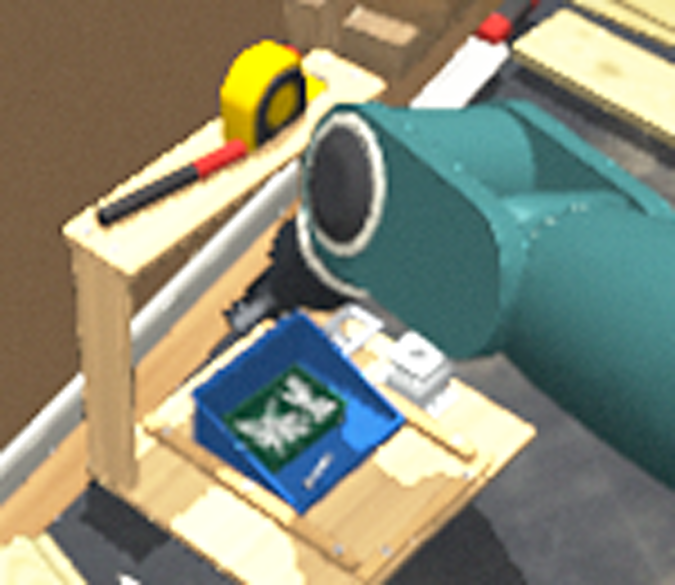

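The fingertips are behind and above the far lip and the shelf edge is clear. Next I go down behind the lip.

Emit:
{"method": "send_rows", "body": {
  "rows": [
    {"tx": 0,"ty": -1,"tz": 5,"rx": 0,"ry": 0,"rz": 0},
    {"tx": -1,"ty": -1,"tz": 5,"rx": 0,"ry": 0,"rz": 0},
    {"tx": -1,"ty": -1,"tz": 5,"rx": 0,"ry": 0,"rz": 0},
    {"tx": -2,"ty": -1,"tz": 5,"rx": 0,"ry": 0,"rz": 0},
    {"tx": -2,"ty": 0,"tz": 3,"rx": 0,"ry": 0,"rz": 0},
    {"tx": 0,"ty": 0,"tz": 0,"rx": 0,"ry": 0,"rz": 0},
    {"tx": 0,"ty": 0,"tz": 0,"rx": 0,"ry": 0,"rz": 0}
  ]
}}

```text
time: 3.92
position: [0.5063, -0.1799, 0.0679]
tool_rot: [[0.811, -0.138, 0.568], [-0.112, -0.99, -0.08], [0.574, 0.001, -0.819]]
contact_force: [0.2, 0.3, 0.6]
opening: 0.002
grip_force: 0.0
```

```bash
python3 -c "
from h import *
st();goto(W(10,0,73),Rt(15))"
```

```text
station xyz 95.6 0.6 67.9 J [-28.5 -25.8 131.5  17.4  42.4  59.8] F [0.2 0.3 0.6] t 3.9167 zax [ 0.568 -0.08  -0.819]
rot rad [ 0.0008 -0.3493  0.0007] deg 20.0
then t mm [-81.4   0.6 -27.1] 85.8
```

Emit:
{"method": "send_rows", "body": {
  "rows": [
    {"tx": -3.3,"ty": 0,"tz": -2.3,"rx": 0,"ry": 0,"rz": 0},
    {"tx": -3.3,"ty": 0,"tz": -2.3,"rx": 0,"ry": 0,"rz": 0},
    {"tx": -3.3,"ty": 0,"tz": -2.3,"rx": 0,"ry": 0,"rz": 0},
    {"tx": -3.3,"ty": 0,"tz": -2.3,"rx": 0,"ry": 0,"rz": 0},
    {"tx": -3.3,"ty": 0,"tz": -2.3,"rx": 0,"ry": 0,"rz": 0},
    {"tx": -3.3,"ty": 0,"tz": -2.3,"rx": 0,"ry": 0,"rz": 0},
    {"tx": -3.3,"ty": 0,"tz": -2.3,"rx": 0,"ry": 0,"rz": 0},
    {"tx": -3.3,"ty": 0,"tz": -2.3,"rx": 0,"ry": 0,"rz": 0},
    {"tx": -3.3,"ty": 0,"tz": -2.3,"rx": 0,"ry": 0,"rz": 0},
    {"tx": 0,"ty": 0,"tz": 0,"rx": 0,"ry": 0,"rz": 0}
  ]
}}

```text
time: 4.75
position: [0.4701, -0.1751, 0.0685]
tool_rot: [[0.811, -0.138, 0.569], [-0.112, -0.99, -0.081], [0.575, 0.002, -0.818]]
contact_force: [1.0, 0.2, 1.3]
opening: -0.003
grip_force: 0.5
```

```bash
python3 -c "
from h import *
st();save('top','t2')"
```

```text
station xyz 59.2 0.3 68.5 J [-30.7 -32.3 135.5  18.1  45.3  58. ] F [1.  0.2 1.3] t 4.75 zax [ 0.569 -0.081 -0.818]
```

Emit:
{"method": "send_rows", "body": {
  "rows": [
    {"tx": -3.1,"ty": 0,"tz": -1.6,"rx": 0,"ry": -0.026,"rz": 0},
    {"tx": -3.1,"ty": 0,"tz": -1.6,"rx": 0,"ry": -0.026,"rz": 0},
    {"tx": -3.1,"ty": 0,"tz": -1.5,"rx": 0,"ry": -0.026,"rz": 0},
    {"tx": -3.1,"ty": 0,"tz": -1.4,"rx": 0,"ry": -0.026,"rz": 0},
    {"tx": -3.2,"ty": 0,"tz": -1.3,"rx": 0,"ry": -0.026,"rz": 0},
    {"tx": -3.2,"ty": 0,"tz": -1.2,"rx": 0,"ry": -0.026,"rz": 0},
    {"tx": -3.2,"ty": 0,"tz": -1.1,"rx": 0,"ry": -0.026,"rz": 0},
    {"tx": -3.3,"ty": 0,"tz": -1,"rx": 0,"ry": -0.026,"rz": 0},
    {"tx": -3.3,"ty": 0,"tz": -0.9,"rx": 0,"ry": -0.026,"rz": 0},
    {"tx": -3.3,"ty": 0,"tz": -0.9,"rx": 0,"ry": -0.026,"rz": 0},
    {"tx": 0,"ty": 0,"tz": 0,"rx": 0,"ry": 0,"rz": 0}
  ]
}}

```text
time: 5.72
position: [0.437, -0.1705, 0.0643]
tool_rot: [[0.93, -0.138, 0.34], [-0.129, -0.99, -0.049], [0.344, 0.001, -0.939]]
contact_force: [1.7, 0.4, 2.9]
opening: -0.003
grip_force: 1.4
```

```bash
python3 -c "
from h import *
st();d=save('scene','s3')
cv2.imwrite('pics/s3b.png',cv2.resize(d['frame'][100:250,205:365,::-1],None,fx=4,fy=4,interpolation=cv2.INTER_CUBIC))"
```

```text
station xyz 25.7 0.4 64.3 J [-28.7 -28.4 130.1   8.   59.7  66.3] F [1.7 0.4 2.9] t 5.7167 zax [ 0.34  -0.049 -0.939]
```

View pics/s3b.png

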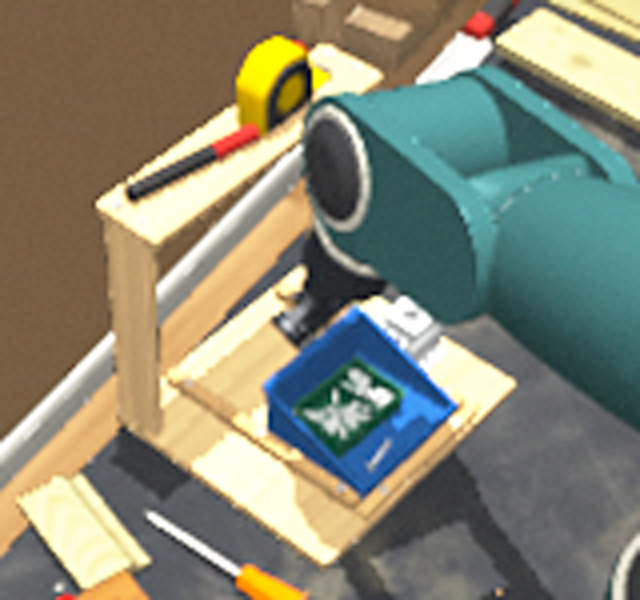

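The tray is being dragged and is nearly at the front stop at crop (360,490). The screw tray is still in it. I'll close the rest gently and watch the force.

Emit:
{"method": "send_rows", "body": {
  "rows": [
    {"tx": -1.4,"ty": 0,"tz": -0.5,"rx": 0,"ry": 0,"rz": 0},
    {"tx": -1.4,"ty": 0,"tz": -0.5,"rx": 0,"ry": 0,"rz": 0},
    {"tx": -1.4,"ty": 0,"tz": -0.5,"rx": 0,"ry": 0,"rz": 0},
    {"tx": 0,"ty": 0,"tz": 0,"rx": 0,"ry": 0,"rz": 0}
  ]
}}

```text
time: 6.1
position: [0.4325, -0.1698, 0.0641]
tool_rot: [[0.929, -0.138, 0.342], [-0.129, -0.99, -0.049], [0.346, 0.001, -0.938]]
contact_force: [3.9, -0.2, 3.7]
opening: 0.001
grip_force: 2.6
```

Emit:
{"method": "send_rows", "body": {
  "rows": [
    {"tx": -0.9,"ty": 0,"tz": -0.3,"rx": 0,"ry": 0,"rz": 0},
    {"tx": 0,"ty": 0,"tz": 0,"rx": 0,"ry": 0,"rz": 0}
  ]
}}

```text
time: 6.27
position: [0.4319, -0.17, 0.0643]
tool_rot: [[0.929, -0.138, 0.343], [-0.129, -0.99, -0.05], [0.347, 0.002, -0.938]]
contact_force: [10.6, -3.9, 1.3]
opening: 0.001
grip_force: 5.0
```

Emit:
{"method": "send_rows", "body": {
  "rows": [
    {"tx": -0.9,"ty": 0,"tz": -0.3,"rx": 0,"ry": 0,"rz": 0},
    {"tx": 0,"ty": 0,"tz": 0,"rx": 0,"ry": 0,"rz": 0}
  ]
}}

```text
time: 6.43
position: [0.4315, -0.1701, 0.0649]
tool_rot: [[0.928, -0.138, 0.345], [-0.129, -0.99, -0.05], [0.348, 0.002, -0.937]]
contact_force: [14.2, -4.6, 2.3]
opening: -0.001
grip_force: 7.3
```

```bash
python3 -c "
from h import *
st()"
```

```text
station xyz 20.2 -0.0 64.9 J [-29.1 -29.6 130.9   8.2  59.8  65.9] F [14.2 -4.6  2.3] t 6.4333 zax [ 0.345 -0.05  -0.937]
```

The force rose to 14 N with no more motion, at the expected place, so the tray is on the stop. I'll unhook and lift.

Emit:
{"method": "send_rows", "body": {
  "rows": [
    {"tx": 2.8,"ty": 0,"tz": 1,"rx": 0,"ry": 0,"rz": 0},
    {"tx": 3.8,"ty": 0,"tz": 1.4,"rx": 0,"ry": 0,"rz": 0},
    {"tx": 2.8,"ty": 0,"tz": 1,"rx": 0,"ry": 0,"rz": 0},
    {"tx": 2,"ty": 0,"tz": -6,"rx": 0,"ry": 0,"rz": 0},
    {"tx": 4.8,"ty": 0,"tz": -13,"rx": 0,"ry": 0,"rz": 0},
    {"tx": 4.8,"ty": 0,"tz": -13,"rx": 0,"ry": 0,"rz": 0},
    {"tx": 4.8,"ty": 0,"tz": -13,"rx": 0,"ry": 0,"rz": 0},
    {"tx": 4.8,"ty": 0,"tz": -13,"rx": 0,"ry": 0,"rz": 0},
    {"tx": 4.8,"ty": 0,"tz": -13,"rx": 0,"ry": 0,"rz": 0},
    {"tx": 4.8,"ty": 0,"tz": -13,"rx": 0,"ry": 0,"rz": 0},
    {"tx": 0,"ty": 0,"tz": 0,"rx": 0,"ry": 0,"rz": 0}
  ]
}}

```text
time: 7.35
position: [0.441, -0.171, 0.1563]
tool_rot: [[0.929, -0.138, 0.344], [-0.129, -0.99, -0.05], [0.347, 0.002, -0.938]]
contact_force: [0.1, -0.3, 1.5]
opening: -0.003
grip_force: 0.0
```

```bash
python3 -c "
from h import *
st()
bl=np.radians(-18)
goto([.36,-.02,.2],Rt(0,0))"
```

```text
station xyz 29.7 0.4 156.3 J [-28.5 -31.9 123.6   7.4  69.3  67.9] F [ 0.1 -0.3  1.5] t 7.35 zax [ 0.344 -0.05  -0.938]
rot rad [ 0.0267 -0.3538 -0.1365] deg 21.8
then t mm [ -81.  -151.   -43.7] 176.8
```

```bash
python3 -c "
from h import *
goto([.41,-.165,.18])
print(get_obs()['tool_rot'].T@(np.array([.42,.165,.18])-[.41,-.165,.18])*1e3)"
```

```text
then t mm [-21.3  -1.7 -33.1] 39.4
[ -33.12118017 -328.22690946  -13.04159996]
```

Emit:
{"method": "send_rows", "body": {
  "rows": [
    {"tx": -7,"ty": 0,"tz": -11,"rx": 0,"ry": 0,"rz": 0},
    {"tx": -7,"ty": 0,"tz": -11,"rx": 0,"ry": 0,"rz": 0},
    {"tx": -7,"ty": -2,"tz": -11,"rx": 0,"ry": 0,"rz": 0},
    {"tx": -3,"ty": -30,"tz": -1.2,"rx": 0,"ry": 0,"rz": 0},
    {"tx": -3,"ty": -30,"tz": -1.2,"rx": 0,"ry": 0,"rz": 0},
    {"tx": -3,"ty": -30,"tz": -1.2,"rx": 0,"ry": 0,"rz": 0},
    {"tx": -3,"ty": -30,"tz": -1.2,"rx": 0,"ry": 0,"rz": 0},
    {"tx": -3,"ty": -30,"tz": -1.2,"rx": 0,"ry": 0,"rz": 0},
    {"tx": -3,"ty": -30,"tz": -1.2,"rx": 0,"ry": 0,"rz": 0},
    {"tx": -3,"ty": -30,"tz": -1.2,"rx": 0,"ry": 0,"rz": 0},
    {"tx": -3,"ty": -30,"tz": -1.2,"rx": 0,"ry": 0,"rz": 0},
    {"tx": -3,"ty": -30,"tz": -1.2,"rx": 0,"ry": 0,"rz": 0}
  ]
}}

```text
time: 8.35
position: [0.4177, 0.1086, 0.1771]
tool_rot: [[0.93, -0.137, 0.341], [-0.129, -0.991, -0.049], [0.344, 0.001, -0.939]]
contact_force: [0.7, -0.4, -0.1]
opening: -0.0
grip_force: 0.0
```

```bash
python3 -c "
from h import *
st();goto([.42,.165,.18]);goto([.427,.165,.18],Rt(0,np.radians(82)))"
```

```text
station xyz -31.9 274.1 177.1 J [ 16.8 -38.  125.2  -8.6  74.6 115.6] F [ 0.7 -0.4 -0.1] t 8.35 zax [ 0.341 -0.049 -0.939]
then t mm [ -4.1 -56.2  -4.7] 56.6
rot rad [ 0.2767 -0.275  -1.5512] deg 91.6
then t mm [57.2  1.3 -2.9] 57.3
```

Emit:
{"method": "send_rows", "body": {
  "rows": [
    {"tx": -2,"ty": -28,"tz": -2.3,"rx": 0,"ry": 0,"rz": 0},
    {"tx": -2,"ty": -28,"tz": -2.3,"rx": 0,"ry": 0,"rz": 0},
    {"tx": 0,"ty": 0,"tz": 0,"rx": 0.0198,"ry": -0.0196,"rz": -0.1108},
    {"tx": 0,"ty": 0,"tz": 0,"rx": 0.0198,"ry": -0.0196,"rz": -0.1108},
    {"tx": 0,"ty": 0,"tz": 0,"rx": 0.0198,"ry": -0.0196,"rz": -0.1108},
    {"tx": 0,"ty": 0,"tz": 0,"rx": 0.0198,"ry": -0.0196,"rz": -0.1108},
    {"tx": 0,"ty": 0,"tz": 0,"rx": 0.0198,"ry": -0.0196,"rz": -0.1108},
    {"tx": 0,"ty": 0,"tz": 0,"rx": 0.0198,"ry": -0.0196,"rz": -0.1108},
    {"tx": 0,"ty": 0,"tz": 0,"rx": 0.0198,"ry": -0.0196,"rz": -0.1108},
    {"tx": 0,"ty": 0,"tz": 0,"rx": 0.0198,"ry": -0.0196,"rz": -0.1108},
    {"tx": 0,"ty": 0,"tz": 0,"rx": 0.0198,"ry": -0.0196,"rz": -0.1108},
    {"tx": 0,"ty": 0,"tz": 0,"rx": 0.0198,"ry": -0.0196,"rz": -0.1108}
  ],
  "jaw": -0.2
}}

```text
time: 9.35
position: [0.4205, 0.163, 0.1797]
tool_rot: [[0.542, 0.835, 0.099], [0.835, -0.548, 0.045], [0.092, 0.058, -0.994]]
contact_force: [0.8, -0.3, -0.1]
opening: 0.6
grip_force: 0.0
```

Emit:
{"method": "send_rows", "body": {
  "rows": [
    {"tx": 0,"ty": 0,"tz": 0,"rx": 0.0198,"ry": -0.0196,"rz": -0.1108},
    {"tx": 0,"ty": 0,"tz": 0,"rx": 0.0198,"ry": -0.0196,"rz": -0.1108},
    {"tx": 0,"ty": 0,"tz": 0,"rx": 0.0198,"ry": -0.0196,"rz": -0.1108},
    {"tx": 0,"ty": 0,"tz": 0,"rx": 0.0198,"ry": -0.0196,"rz": -0.1108},
    {"tx": 0,"ty": 0,"tz": 0,"rx": 0,"ry": 0,"rz": 0}
  ]
}}

```text
time: 9.77
position: [0.4207, 0.1632, 0.1796]
tool_rot: [[0.134, 0.991, -0.002], [0.991, -0.134, -0.0], [-0.001, -0.002, -1.0]]
contact_force: [0.1, -0.3, 0.1]
opening: 0.601
grip_force: 0.0
```

```bash
python3 -c "
from h import *
st();goto([.427,.166,.12],Rt(0,np.radians(82)))
d=save('scene','s4')
def red(d,box):
    u0,v0,u1,v1=box;c=d['frame'][v0:v1,u0:u1].astype(int);m=(c[...,0]>120)&(c[...,1]<80)&(c[...,2]<80)
    v,u=np.nonzero(m);print('red n',len(u),u.mean()+u0,v.mean()+v0,u.min()+u0,u.max()+u0,v.min()+v0,v.max()+v0)
red(d,(190,240,250,270))
print(proj(d,[[.427,.165,.068],[.427,.165,.084],[.427,.165,.052],[.437,.165,.068],[.427,.175,.068]]))
d=dict(np.load('pics/scene0.npz'));red(d,(190,240,250,270))
d=dict(np.load('pics/top0.npz'));red(d,(185,185,210,210));print(proj(d,[[.427,.165,.075],[.437,.165,.075],[.427,.175,.075]]))
"
```

```text
station xyz -36.5 328.6 179.6 J [ 17.9 -21.3 112.7   0.   88.7  25.6] F [ 0.1 -0.3  0.1] t 9.7667 zax [-0.002 -0.    -1.   ]
rot rad [-0.0024  0.0007  0.0053] deg 0.3
then t mm [ 3.6  5.8 59.6] 60.0
red n 53 222.1509433962264 253.64150943396226 218 241 249 266
[[222.8490598  252.23535792]
 [222.48976279 249.29102561]
 [223.20138194 255.12253323]
 [220.24418246 250.67289477]
 [220.82838272 254.55468178]]
red n 49 221.89795918367346 253.28571428571428 218 234 249 261
red n 2 196.5 200.5 196 197 200 201
[[196.41194394 198.60559636]
 [196.42808489 195.56074234]
 [193.3412204  198.62374505]]
```

```bash
python3 - <<'E'
from h import *
from scipy.optimize import least_squares
from scipy import ndimage
obs=[]
for f,box in(('scene0',(210,242,232,266)),('top0',(188,190,206,208))):
    d=dict(np.load(f'pics/{f}.npz'));u0,v0,u1,v1=box;c=d['frame'][v0:v1,u0:u1].astype(float)
    w=np.clip(c[...,0]-1.9*np.maximum(c[...,1],c[...,2])-20,0,60)
    l,n=ndimage.label(w>0);s=ndimage.sum(w,l,range(1,n+1));w=w*(l==1+np.argmax(s))
    V,U=np.mgrid[v0:v1,u0:u1];m=np.array([(U*w).sum(),(V*w).sum()])/w.sum();print(f,m,(w>0).sum());obs.append((d,m))
# scene sees knob side+top: mean ~ z .070 ; top sees top: z~.080
zs=(.070,.081)
r=least_squares(lambda p:np.concatenate([proj(d,[p[0],p[1],z])[0]-m for (d,m),z in zip(obs,zs)]),[.427,.166]);print(r.x,r.fun)
goto([*r.x,.12])
E
```

```text
scene0 [221.36640504 252.88589253] 52
top0 [194.91656763 199.03161398] 22
[0.42672455 0.16994079] [ 0.51286894  0.17185716 -0.2103562  -0.52894857]
then t mm [ 7.4  5.1 59.6] 60.3
```

Emit:
{"method": "send_rows", "body": {
  "rows": [
    {"tx": 1.5,"ty": 1,"tz": 12,"rx": 0,"ry": 0,"rz": 0},
    {"tx": 1.5,"ty": 1,"tz": 12,"rx": 0,"ry": 0,"rz": 0},
    {"tx": 1.5,"ty": 1,"tz": 12,"rx": 0,"ry": 0,"rz": 0},
    {"tx": 1.5,"ty": 1,"tz": 12,"rx": 0,"ry": 0,"rz": 0},
    {"tx": 1.5,"ty": 1,"tz": 12,"rx": 0,"ry": 0,"rz": 0},
    {"tx": 0,"ty": 0,"tz": 13,"rx": 0,"ry": 0,"rz": 0},
    {"tx": 0,"ty": 0,"tz": 13,"rx": 0,"ry": 0,"rz": 0},
    {"tx": 0,"ty": 0,"tz": 13,"rx": 0,"ry": 0,"rz": 0},
    {"tx": 0,"ty": 0,"tz": 13,"rx": 0,"ry": 0,"rz": 0},
    {"tx": 0,"ty": 0,"tz": 12,"rx": 0,"ry": 0,"rz": 0},
    {"tx": 0,"ty": 0,"tz": 0,"rx": 0,"ry": 0,"rz": 0},
    {"tx": 0,"ty": 0,"tz": 0,"rx": 0,"ry": 0,"rz": 0}
  ]
}}

```text
time: 10.82
position: [0.4265, 0.17, 0.0559]
tool_rot: [[0.14, 0.99, -0.001], [0.99, -0.14, 0.001], [0.0, -0.001, -1.0]]
contact_force: [0.1, -0.6, -0.4]
opening: 0.6
grip_force: 0.0
```

Emit:
{"method": "send_rows", "body": {
  "rows": [
    {"tx": 0,"ty": 0,"tz": 0,"rx": 0,"ry": 0,"rz": 0},
    {"tx": 0,"ty": 0,"tz": 0,"rx": 0,"ry": 0,"rz": 0},
    {"tx": 0,"ty": 0,"tz": 0,"rx": 0,"ry": 0,"rz": 0},
    {"tx": 0,"ty": 0,"tz": 0,"rx": 0,"ry": 0,"rz": 0},
    {"tx": 0,"ty": 0,"tz": 0,"rx": 0,"ry": 0,"rz": 0},
    {"tx": 0,"ty": 0,"tz": 0,"rx": 0,"ry": 0,"rz": 0},
    {"tx": 0,"ty": 0,"tz": 0,"rx": 0,"ry": 0,"rz": 0},
    {"tx": 0,"ty": 0,"tz": 0,"rx": 0,"ry": 0,"rz": 0}
  ],
  "jaw": 1,
  "squeeze": 40
}}

```text
time: 11.48
position: [0.4272, 0.1702, 0.0574]
tool_rot: [[0.139, 0.99, 0.001], [0.99, -0.139, 0.001], [0.001, 0.001, -1.0]]
contact_force: [-0.8, -0.8, 6.2]
opening: 0.215
grip_force: 39.3
```

Emit:
{"method": "send_rows", "body": {
  "rows": [
    {"tx": 0,"ty": 0,"tz": -5,"rx": 0,"ry": 0,"rz": 0},
    {"tx": 0,"ty": 0,"tz": -10,"rx": 0,"ry": 0,"rz": 0},
    {"tx": 0,"ty": 0,"tz": -15,"rx": 0,"ry": 0,"rz": 0},
    {"tx": 0,"ty": 0,"tz": -15,"rx": 0,"ry": 0,"rz": 0},
    {"tx": 0,"ty": 0,"tz": -15,"rx": 0,"ry": 0,"rz": 0},
    {"tx": 0,"ty": 0,"tz": -15,"rx": 0,"ry": 0,"rz": 0},
    {"tx": 0,"ty": 0,"tz": -15,"rx": 0,"ry": 0,"rz": 0},
    {"tx": 0,"ty": 0,"tz": -15,"rx": 0,"ry": 0,"rz": 0},
    {"tx": 0,"ty": 0,"tz": 0,"rx": 0,"ry": 0,"rz": 0},
    {"tx": 0,"ty": 0,"tz": 0,"rx": 0,"ry": 0,"rz": 0}
  ]
}}

```text
time: 12.32
position: [0.427, 0.17, 0.1623]
tool_rot: [[0.139, 0.99, 0.002], [0.99, -0.139, 0.001], [0.002, 0.001, -1.0]]
contact_force: [0.4, -0.6, -0.9]
opening: 0.216
grip_force: 39.2
```

```bash
python3 - <<'E'
from h import *
st()
d=save('scene','s5')
u,v=proj(d,get_obs()['position'])[0].astype(int);print(u,v)
a=cv2.resize(d['frame'][v-40:v+60,u-45:u+45,::-1],None,fx=5,fy=5,interpolation=cv2.INTER_CUBIC)
d=save('top','t5')
b=cv2.resize(d['frame'][145:250,265:340,::-1],None,fx=4.762,fy=4.762,interpolation=cv2.INTER_CUBIC)
cv2.imwrite('pics/c5.png',np.hstack([a,b[:500,:345]]))
goto([.36,0,.2])
print(W(-27,-100,0), get_obs()['tool_rot'].T@(W(-27,-100,200)-[.36,0,.2])*1e3)
E
```

```text
station xyz -31.2 336.3 162.3 J [ 18.5 -19.9 113.2   0.   86.5  26.5] F [ 0.4 -0.6 -0.9] t 12.3167 zax [ 0.002  0.001 -1.   ]
219 235
then t mm [-177.4  -42.1  -39.3] 186.6
[ 0.37094643 -0.26261016  0.        ] [-2.58514491e+02  4.74779116e+01 -1.64396600e-01]
```

View pics/c5.png

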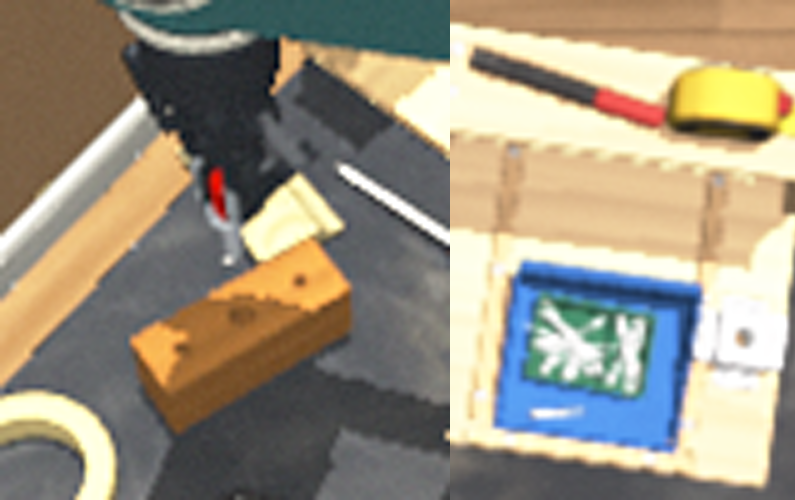

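The pin is held upright, with its nose at left-panel (229,262). The right panel shows the tray on the stop and the clevis hole at (743,337). I'll check both against the projection.

```bash
python3 - <<'E'
from h import *
d=dict(np.load('pics/scene0.npz'));print('nose exp',proj(d,[.427,.170,.109]),'seen 219.4 247')
d=dict(np.load('pics/top0.npz'));print('clev exp',proj(d,W(-27,-100,58)))
print('clev ray seen',ray(d,326.1,215.4,.058))
for f in('top0','t5'):
    c=np.load(f'pics/{f}.npz')['frame'];g=c[209:222,320:333].astype(float).mean(-1)
    print(g.astype(int)[:, :]) if f=='t5' else None
    w=np.clip(190-g[2:11,2:11],0,None);V,U=np.mgrid[211:220,322:331];m=(U*w).sum()/w.sum(),(V*w).sum()/w.sum();print(m,ray(d,*m,.056))
E
```

```text
nose exp [[220.87764428 245.74100968]] seen 219.4 247
clev exp [[326.6293684  215.27085274]]
clev ray seen [ 0.3705309  -0.26084763  0.058     ]
(np.float64(326.2838063439065), np.float64(215.39899833055094)) [ 0.37067306 -0.26178747  0.056     ]
[[247 247 251 254 253 253 253 253 249 250 253 252 248]
 [251 230 247 255 254 254 254 253 248 250 253 252 250]
 [249 206 244 255 255 255 255 254 254 254 254 254 253]
 [250 211 247 255 255 255 255 255 255 255 254 254 254]
 [250 225 252 255 255 252 243 245 253 255 255 254 254]
 [249 230 253 255 252 213 167 189 232 254 255 254 254]
 [248 238 255 255 246 179 142 158 204 249 255 254 253]
 [248 242 255 255 244 182 148 156 206 249 255 254 253]
 [248 243 255 255 252 223 182 185 237 254 255 254 254]
 [229 244 255 255 255 254 250 249 255 255 255 254 254]
 [204 245 255 255 255 255 255 255 255 255 255 254 255]
 [178 224 253 255 254 255 255 255 255 255 255 255 255]
 [163 169 193 204 200 219 233 241 246 251 254 253 255]]
(np.float64(326.2504012841091), np.float64(215.4028892455859)) [ 0.3706609  -0.26167646  0.056     ]
```

```bash
python3 - <<'E'
from h import *
goto([.385,-.05,.165])
print(get_obs()['tool_rot'].T@(np.array([.3707,-.262,.16])-[.385,-.05,.165])*1e3)
E
```

```text
then t mm [-223.5  -10.4   -4.3] 223.8
[-211.92424077   15.42054258    4.87986083]
```

Emit:
{"method": "send_rows", "body": {
  "rows": [
    {"tx": -12,"ty": -1,"tz": -1,"rx": 0,"ry": 0,"rz": 0},
    {"tx": -19,"ty": -1,"tz": -1,"rx": 0,"ry": 0,"rz": 0},
    {"tx": -19,"ty": -1,"tz": -1,"rx": 0,"ry": 0,"rz": 0},
    {"tx": -19,"ty": -1,"tz": -1,"rx": 0,"ry": 0,"rz": 0},
    {"tx": -19,"ty": -1,"tz": 0,"rx": 0,"ry": 0,"rz": 0},
    {"tx": -19,"ty": -1,"tz": 0,"rx": 0,"ry": 0,"rz": 0},
    {"tx": -19,"ty": -1,"tz": 0,"rx": 0,"ry": 0,"rz": 0},
    {"tx": -19,"ty": -1,"tz": 0,"rx": 0,"ry": 0,"rz": 0},
    {"tx": -19,"ty": -1,"tz": 0,"rx": 0,"ry": 0,"rz": 0},
    {"tx": -19,"ty": -1,"tz": 0,"rx": 0,"ry": 0,"rz": 0},
    {"tx": -19,"ty": 0,"tz": 0,"rx": 0,"ry": 0,"rz": 0},
    {"tx": -19,"ty": 0,"tz": 0,"rx": 0,"ry": 0,"rz": 0}
  ]
}}

```text
time: 13.42
position: [0.385, -0.0488, 0.1646]
tool_rot: [[0.14, 0.99, -0.001], [0.99, -0.14, 0.001], [0.001, -0.001, -1.0]]
contact_force: [0.8, 0.2, -0.3]
opening: 0.218
grip_force: 39.2
```

```bash
python3 - <<'E'
from h import *
st();goto([.3707,-.262,.155],Rt(0,np.radians(82)))
E
```

```text
station xyz -42.6 113.7 164.6 J [-11.  -30.5 120.3   0.   90.2  -3. ] F [ 0.8  0.2 -0.3] t 13.4167 zax [-0.001  0.001 -1.   ]
rot rad [-0.0009 -0.0008 -0.0004] deg 0.1
then t mm [-213.2   15.5    9.6] 213.9
```

Emit:
{"method": "send_rows", "body": {
  "rows": [
    {"tx": -19,"ty": 1,"tz": 0,"rx": 0,"ry": 0,"rz": 0},
    {"tx": -19,"ty": 1,"tz": 0,"rx": 0,"ry": 0,"rz": 0},
    {"tx": -19,"ty": 1,"tz": 0,"rx": 0,"ry": 0,"rz": 0},
    {"tx": -19,"ty": 1,"tz": 0,"rx": 0,"ry": 0,"rz": 0},
    {"tx": -19,"ty": 1.5,"tz": 0,"rx": 0,"ry": 0,"rz": 0},
    {"tx": -19,"ty": 1.5,"tz": 0,"rx": 0,"ry": 0,"rz": 0},
    {"tx": -19,"ty": 1.5,"tz": 0,"rx": 0,"ry": 0,"rz": 0},
    {"tx": -19,"ty": 1.5,"tz": 0,"rx": 0,"ry": 0,"rz": 0},
    {"tx": -19,"ty": 1.5,"tz": 2,"rx": 0,"ry": 0,"rz": 0},
    {"tx": -19,"ty": 2,"tz": 3,"rx": 0,"ry": 0,"rz": 0},
    {"tx": -19,"ty": 2,"tz": 4,"rx": 0,"ry": 0,"rz": 0},
    {"tx": -4,"ty": 0,"tz": 0,"rx": 0,"ry": 0,"rz": 0}
  ]
}}

```text
time: 14.42
position: [0.3704, -0.2625, 0.1546]
tool_rot: [[0.141, 0.99, -0.002], [0.99, -0.141, 0.002], [0.001, -0.002, -1.0]]
contact_force: [0.9, 0.2, -1.1]
opening: 0.219
grip_force: 39.2
```

Emit:
{"method": "send_rows", "body": {
  "rows": [
    {"tx": 0,"ty": 0,"tz": 8,"rx": 0,"ry": 0,"rz": 0},
    {"tx": 0,"ty": 0,"tz": 8,"rx": 0,"ry": 0,"rz": 0},
    {"tx": 0,"ty": 0,"tz": 6,"rx": 0,"ry": 0,"rz": 0},
    {"tx": 0,"ty": 0,"tz": 0,"rx": 0,"ry": 0,"rz": 0}
  ]
}}

```text
time: 14.75
position: [0.3711, -0.2595, 0.1322]
tool_rot: [[0.139, 0.99, -0.001], [0.99, -0.139, 0.002], [0.002, -0.002, -1.0]]
contact_force: [-0.4, 0.1, -1.1]
opening: 0.217
grip_force: 39.2
```

```bash
python3 - <<'E'
from h import *
st();goto([.3707,-.262,.155])
d=save('scene','s6');o=get_obs()['position'];print('hole',proj(d,[.3707,-.262,.058]),'nose exp',proj(d,o-[0,0,.0534]))
u,v=proj(d,[.3707,-.262,.08])[0].astype(int);print(u,v)
a=cv2.resize(d['frame'][v-30:v+30,u-35:u+35,::-1],None,fx=8,fy=8,interpolation=cv2.INTER_CUBIC)
cv2.imwrite('pics/c6.png',a)
E
```

```text
station xyz -27.2 -96.9 132.2 J [-3.820e+01 -1.970e+01  1.159e+02  1.000e-01  8.390e+01 -3.030e+01] F [-0.4  0.1 -1.1] t 14.75 zax [-0.001  0.002 -1.   ]
then t mm [ -2.5  -0.1 -22.8] 22.9
hole [[308.13151052 177.85226684]] nose exp [[308.20057402 173.91683483]]
308 173
```

View pics/c6.png

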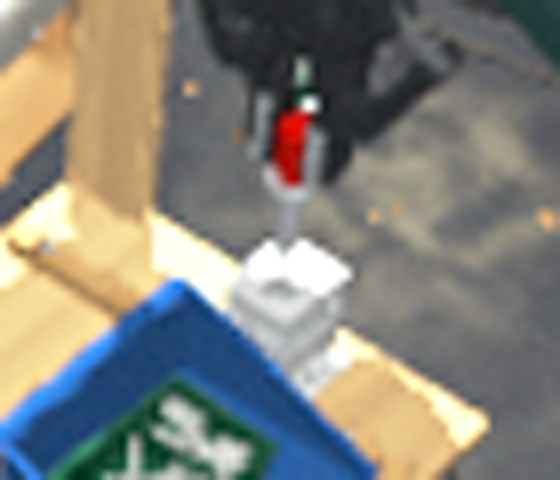

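The nose is at crop (288,246), almost directly above the hole at about (286,288), with the bevel to guide it. I'll descend slowly and watch the force.

Emit:
{"method": "send_rows", "body": {
  "rows": [
    {"tx": -1.8,"ty": 0,"tz": 4,"rx": 0,"ry": 0,"rz": 0},
    {"tx": 0,"ty": 0,"tz": 5,"rx": 0,"ry": 0,"rz": 0},
    {"tx": 0,"ty": 0,"tz": 5,"rx": 0,"ry": 0,"rz": 0},
    {"tx": 0,"ty": 0,"tz": 3,"rx": 0,"ry": 0,"rz": 0},
    {"tx": 0,"ty": 0,"tz": 3,"rx": 0,"ry": 0,"rz": 0},
    {"tx": 0,"ty": 0,"tz": 2,"rx": 0,"ry": 0,"rz": 0},
    {"tx": 0,"ty": 0,"tz": 0,"rx": 0,"ry": 0,"rz": 0}
  ]
}}

```text
time: 15.38
position: [0.3713, -0.2622, 0.1116]
tool_rot: [[0.14, 0.99, -0.0], [0.99, -0.14, 0.001], [0.001, -0.0, -1.0]]
contact_force: [0.1, 0.4, -1.7]
opening: 0.214
grip_force: 39.2
```

Emit:
{"method": "send_rows", "body": {
  "rows": [
    {"tx": 0,"ty": 0,"tz": 2,"rx": 0,"ry": 0,"rz": 0},
    {"tx": 0,"ty": 0,"tz": 2,"rx": 0,"ry": 0,"rz": 0},
    {"tx": 0,"ty": 0,"tz": 0,"rx": 0,"ry": 0,"rz": 0}
  ]
}}

```text
time: 15.63
position: [0.3713, -0.2623, 0.1078]
tool_rot: [[0.14, 0.99, -0.0], [0.99, -0.14, 0.001], [0.001, -0.0, -1.0]]
contact_force: [-0.8, 0.7, -0.7]
opening: 0.218
grip_force: 39.2
```

Emit:
{"method": "send_rows", "body": {
  "rows": [
    {"tx": 0,"ty": 0,"tz": 2,"rx": 0,"ry": 0,"rz": 0},
    {"tx": 0,"ty": 0,"tz": 2,"rx": 0,"ry": 0,"rz": 0},
    {"tx": 0,"ty": 0,"tz": 2,"rx": 0,"ry": 0,"rz": 0},
    {"tx": 0,"ty": 0,"tz": 0,"rx": 0,"ry": 0,"rz": 0}
  ]
}}

```text
time: 15.97
position: [0.3714, -0.2621, 0.1016]
tool_rot: [[0.139, 0.99, -0.0], [0.99, -0.139, 0.001], [0.001, -0.0, -1.0]]
contact_force: [1.1, 1.3, -1.6]
opening: 0.214
grip_force: 39.2
```

Emit:
{"method": "send_rows", "body": {
  "rows": [
    {"tx": 0,"ty": 0,"tz": 2,"rx": 0,"ry": 0,"rz": 0},
    {"tx": 0,"ty": 0,"tz": 2,"rx": 0,"ry": 0,"rz": 0},
    {"tx": 0,"ty": 0,"tz": 2,"rx": 0,"ry": 0,"rz": 0},
    {"tx": 0,"ty": 0,"tz": 0,"rx": 0,"ry": 0,"rz": 0}
  ]
}}

```text
time: 16.3
position: [0.3713, -0.2622, 0.0956]
tool_rot: [[0.14, 0.99, -0.0], [0.99, -0.14, 0.001], [0.001, -0.0, -1.0]]
contact_force: [1.3, 1.8, -2.1]
opening: 0.214
grip_force: 39.2
```

Emit:
{"method": "send_rows", "body": {
  "rows": [
    {"tx": 0,"ty": 0,"tz": 2,"rx": 0,"ry": 0,"rz": 0},
    {"tx": 0,"ty": 0,"tz": 2,"rx": 0,"ry": 0,"rz": 0},
    {"tx": 0,"ty": 0,"tz": 2,"rx": 0,"ry": 0,"rz": 0},
    {"tx": 0,"ty": 0,"tz": 2,"rx": 0,"ry": 0,"rz": 0},
    {"tx": 0,"ty": 0,"tz": 2,"rx": 0,"ry": 0,"rz": 0},
    {"tx": 0,"ty": 0,"tz": 0,"rx": 0,"ry": 0,"rz": 0}
  ]
}}

```text
time: 16.8
position: [0.3713, -0.2622, 0.0856]
tool_rot: [[0.139, 0.99, -0.0], [0.99, -0.139, 0.001], [0.001, -0.0, -1.0]]
contact_force: [1.9, 2.3, -4.0]
opening: 0.218
grip_force: 39.1
```

Emit:
{"method": "send_rows", "body": {
  "rows": [
    {"tx": 0,"ty": 0,"tz": 2,"rx": 0,"ry": 0,"rz": 0},
    {"tx": 0,"ty": 0,"tz": 2,"rx": 0,"ry": 0,"rz": 0},
    {"tx": 0,"ty": 0,"tz": 2,"rx": 0,"ry": 0,"rz": 0},
    {"tx": 0,"ty": 0,"tz": 0,"rx": 0,"ry": 0,"rz": 0}
  ]
}}

```text
time: 17.13
position: [0.3714, -0.2621, 0.0796]
tool_rot: [[0.139, 0.99, 0.0], [0.99, -0.139, 0.001], [0.001, -0.0, -1.0]]
contact_force: [3.1, 2.5, -3.1]
opening: 0.215
grip_force: 39.1
```

Emit:
{"method": "send_rows", "body": {
  "rows": [
    {"tx": 0,"ty": 0,"tz": 2,"rx": 0,"ry": 0,"rz": 0},
    {"tx": 0,"ty": 0,"tz": 2,"rx": 0,"ry": 0,"rz": 0},
    {"tx": 0,"ty": 0,"tz": 2,"rx": 0,"ry": 0,"rz": 0},
    {"tx": 0,"ty": 0,"tz": 2,"rx": 0,"ry": 0,"rz": 0},
    {"tx": 0,"ty": 0,"tz": 2,"rx": 0,"ry": 0,"rz": 0},
    {"tx": 0,"ty": 0,"tz": 0,"rx": 0,"ry": 0,"rz": 0}
  ]
}}

```text
time: 17.63
position: [0.3714, -0.2621, 0.0697]
tool_rot: [[0.14, 0.99, 0.0], [0.99, -0.14, 0.001], [0.001, 0.0, -1.0]]
contact_force: [3.3, 3.3, -2.0]
opening: 0.215
grip_force: 39.2
```

Emit:
{"method": "send_rows", "body": {
  "rows": [
    {"tx": 0,"ty": 0,"tz": 1,"rx": 0,"ry": 0,"rz": 0},
    {"tx": 0,"ty": 0,"tz": 1,"rx": 0,"ry": 0,"rz": 0},
    {"tx": 0,"ty": 0,"tz": 0,"rx": 0,"ry": 0,"rz": 0}
  ]
}}

```text
time: 17.88
position: [0.3715, -0.2621, 0.0678]
tool_rot: [[0.139, 0.99, 0.0], [0.99, -0.139, 0.001], [0.001, 0.0, -1.0]]
contact_force: [3.3, 4.8, -0.4]
opening: 0.216
grip_force: 39.5
```

Seated within about 0.5 mm. I'll release to half open, let the pin drop, then go up.

Emit:
{"method": "send_rows", "body": {
  "rows": [
    {"tx": 0,"ty": 0,"tz": 0,"rx": 0,"ry": 0,"rz": 0},
    {"tx": 0,"ty": 0,"tz": 0,"rx": 0,"ry": 0,"rz": 0},
    {"tx": 0,"ty": 0,"tz": 0,"rx": 0,"ry": 0,"rz": 0},
    {"tx": 0,"ty": 0,"tz": 0,"rx": 0,"ry": 0,"rz": 0},
    {"tx": 0,"ty": 0,"tz": 0,"rx": 0,"ry": 0,"rz": 0},
    {"tx": 0,"ty": 0,"tz": 0,"rx": 0,"ry": 0,"rz": 0}
  ],
  "jaw": 0
}}

```text
time: 18.38
position: [0.3714, -0.2623, 0.0681]
tool_rot: [[0.14, 0.99, 0.0], [0.99, -0.14, 0.001], [0.001, -0.0, -1.0]]
contact_force: [-0.2, 0.4, -0.7]
opening: 0.505
grip_force: 0.0
```

Emit:
{"method": "send_rows", "body": {
  "rows": [
    {"tx": 0,"ty": 0,"tz": -5,"rx": 0,"ry": 0,"rz": 0},
    {"tx": 0,"ty": 0,"tz": -10,"rx": 0,"ry": 0,"rz": 0},
    {"tx": 0,"ty": 0,"tz": -15,"rx": 0,"ry": 0,"rz": 0},
    {"tx": 0,"ty": 0,"tz": -20,"rx": 0,"ry": 0,"rz": 0},
    {"tx": 0,"ty": 0,"tz": -20,"rx": 0,"ry": 0,"rz": 0},
    {"tx": -20,"ty": -20,"tz": -10,"rx": 0,"ry": 0,"rz": 0},
    {"tx": -25,"ty": -10,"tz": -5,"rx": 0,"ry": 0,"rz": 0},
    {"tx": -30,"ty": 0,"tz": 0,"rx": 0,"ry": 0,"rz": 0},
    {"tx": -30,"ty": 0,"tz": 0,"rx": 0,"ry": 0,"rz": 0},
    {"tx": -30,"ty": 0,"tz": 0,"rx": 0,"ry": 0,"rz": 0},
    {"tx": 0,"ty": 0,"tz": 0,"rx": 0,"ry": 0,"rz": 0}
  ]
}}

```text
time: 19.3
position: [0.322, -0.3955, 0.1538]
tool_rot: [[0.142, 0.99, 0.0], [0.99, -0.142, -0.0], [-0.0, 0.0, -1.0]]
contact_force: [0.6, -0.8, 0.1]
opening: 0.5
grip_force: 0.0
```

```bash
python3 - <<'E'
from h import *
st()
d=save('scene','s7')
a=cv2.resize(d['frame'][110:250,210:340,::-1],None,fx=3,fy=3,interpolation=cv2.INTER_CUBIC)
print('knob top exp',proj(d,[.3707,-.262,.094]),'collar',proj(d,[.3707,-.262,.06]))
d=save('top','t7');print('top exp',proj(d,[.3707,-.262,.094]))
b=cv2.resize(d['frame'][145:250,250:345,::-1],None,fx=4,fy=4,interpolation=cv2.INTER_CUBIC)
cv2.imwrite('pics/c7.png',np.hstack([a,b]))if a.shape[0]==b.shape[0] else print(a.shape,b.shape)
E
```

```text
station xyz -57.2 -238.4 153.8 J [-53.7 -12.5 108.3  -0.   84.3 -45.6] F [ 0.6 -0.8  0.1] t 19.3 zax [ 0. -0. -1.]
knob top exp [[309.06260642 170.78432625]] collar [[308.18232582 177.4665283 ]]
top exp [[328.27381839 214.53834379]]
```

View pics/c7.png

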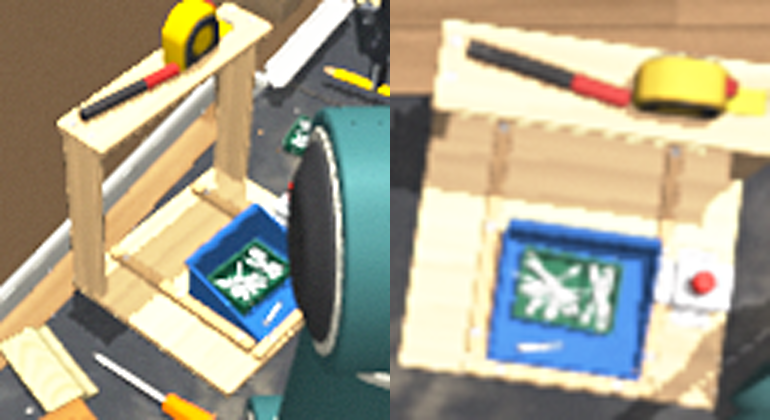

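The tray is on the stop, the green tray is in it and the knob stands over the clevis at (702,282). The arm hides the side view, so I'll move it aside for a check of the pin's height.

Emit:
{"method": "send_rows", "body": {
  "rows": [
    {"tx": -30,"ty": 0,"tz": -5,"rx": 0,"ry": 0,"rz": 0},
    {"tx": -30,"ty": 0,"tz": -5,"rx": 0,"ry": 0,"rz": 0},
    {"tx": -30,"ty": 0,"tz": -5,"rx": 0,"ry": 0,"rz": 0},
    {"tx": -30,"ty": 0,"tz": -5,"rx": 0,"ry": 0,"rz": 0},
    {"tx": -30,"ty": 0,"tz": -5,"rx": 0,"ry": 0,"rz": 0},
    {"tx": -30,"ty": 0,"tz": -5,"rx": 0,"ry": 0,"rz": 0},
    {"tx": -30,"ty": 0,"tz": -5,"rx": 0,"ry": 0,"rz": 0},
    {"tx": 0,"ty": 0,"tz": 0,"rx": 0,"ry": 0,"rz": 0}
  ]
}}

```text
time: 20.07
position: [0.2932, -0.6027, 0.1888]
tool_rot: [[0.14, 0.99, 0.0], [0.99, -0.14, -0.001], [-0.001, 0.0, -1.0]]
contact_force: [-0.3, -0.3, 0.1]
opening: 0.5
grip_force: 0.0
```

```bash
python3 - <<'E'
from h import *
d=save('scene','s8')
u,v=proj(d,[.3707,-.262,.07])[0].astype(int);print(u,v,proj(d,[[.3707,-.262,.094],[.3707,-.262,.062]]))
cv2.imwrite('pics/c8.png',cv2.resize(d['frame'][v-30:v+30,u-35:u+35,::-1],None,fx=8,fy=8,interpolation=cv2.INTER_CUBIC))
E
```

```text
308 175 [[309.06260642 170.78432625]
 [308.23324667 177.07998861]]
```

View pics/c8.png

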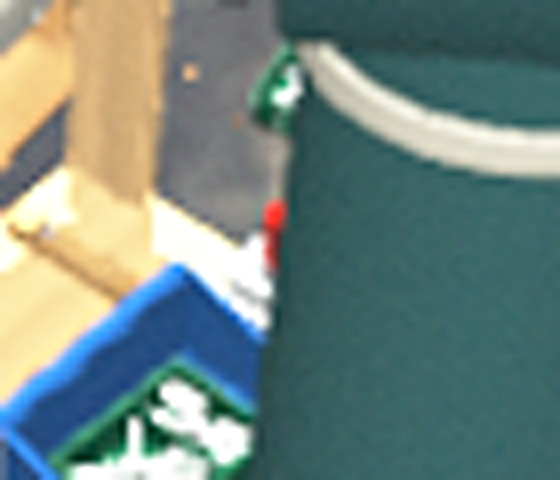

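The knob spans crop rows 203–268 (v 170–178). That matches the pin fully home, with the knob top expected at about v 170. Handing in.

```bash
python3 -c "
from station import *
print(close_job())"
```

```text
the job is handed in; nothing more can be done
None
```

The job is handed in at about 20 s: the blue tray is dragged against the front stop with the green screw tray still in it, and the pin sits fully home in the clevis by the arm's height reading and a partly hidden camera view.

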